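# Set the fuse holders on their colour-coded chassis

## Robot

A 6-joint arm with a two-finger parallel gripper is mounted at the origin on the work surface. World frame = base frame: x ahead of the robot, y to its left, z up, the work surface at z = 0. Lengths are in m, angles in rad, forces in N, time in s.
With the tool pointing down it reaches from about 0.375 to 0.9 m from the base axis. Payload 3.1 kg.
Tool frame: the origin (TCP) lies on the centre line of the jaws, within the pads' length; the fingertips stand 11 mm ahead of it and the grasp point (between the pads) lies 8 mm behind it; x points along the fingers, y is the direction in which the jaws open and shut, and the axes are right-handed (so a half turn about x gives the same grasp; the last joint's range is limited). The gripper opens to 87 mm and grips with 3 to 60 N. Pads are 19 mm wide; open, the fingers measure 117 mm over their backs; the gripper's body (75 mm by 190 mm) begins 51 mm behind the grasp point.
Start: joints at [-1.353, 0.527, 1.433, -0, 1.181, -0.178], TCP at [0.241, -0.577, 0.234] pointing down, gripper open.
Joint ranges: [-3.08, 3.08], [-0.75, 2.2], [0.22, 2.44], [-1.43, 4.57], [0, 2.65], [-2.85, 2.85]. Speed limits (rad/s): [2.79, 2.79, 3.14, 3.14, 3.14, 3.14].

## Interface

Orientations are given as a unit quaternion [x, y, z, w].
In Python, from rig import robot, camera, camera_info gives the robot as it stands.
- The arm moves only by the shell command python3 -m inch 'ROWS' [FORCE]. ROWS is JSON, a list that holds one entry, the list of rows, each a list of 5 numbers: the shift along the tool's x, y, z in cm, then the turn about the tool's x in rad, then the opening, from 0 (shut) to 1 (fully open). A call has 1 to 8 rows; each row shifts and turns the pose as measured when the row begins, along the tool's axes as they then stand; what a row does not reach is not made up. A row lasts 1/12 s, in which the tool goes at most 41.7 mm and 7.16 degrees, less where a joint would pass 70% of its speed; a pose out of reach is approached as far as the arm can. A call with a gripper value outside its range is refused whole. The fingers move at their own pace and stop on an object; FORCE is the grip in N (left out, the last holds). Time passes only in rows, so rows that do not move let the fingers close. It gives the time, the measured TCP pose, the force and the opening at its end, in the units of the state.
- robot.get_obs(): the state, without advancing time (a new reading comes with each control period).
- camera(name): name is "scene" or "top" or "wrist"; returns the picture (480x640x3 uint8, red, green, blue); there is no depth.
- camera_info(name): a dict with "camera_matrix" (3x3 intrinsics, pixels), "dist" ([k1, k2, p1, p2, k3] as OpenCV has them; the pictures are not rectified), "rvec" (rotation vector, rad) and "tvec" (3), from world to camera coordinates, as OpenCV has them. Camera axes: x right, y down, z forward; pixel columns grow to the right and rows downward; lengths in m; the calibration is good to about 2 mm. A picture is of the moment at which its call begins: read the wrist's pose just before it. camera_info takes no time and is no camera call; for the wrist camera it gives the pose at the moment of the call.
- robot.hand_in(): hands the job in, once; it reports no verdict.
The state is a dict: "time": time; "q": joint angles; "joint_velocities": joint speeds; "joint_torque": joint torques, N m; "position": TCP position; "tool_rot": TCP orientation; "ft_force": force on the tool from outside, world axes, zero at the start; "moment": the same for the moment, N m; "grip_width": finger opening in m.
Only numpy, scipy, OpenCV 4.12 (cv2) and the standard library are available. Lean on these libraries where they do the work, as an engineer would, in place of code of your own. Each camera call takes 0.05 s, during which the arm holds its last target. There are 200 camera calls.

## Task

Pick out the four glass fuse holders with red, yellow, green and blue caps and stand each one upright inside the collar of its own colour on the chassis plates, flat on the plate. They are glass: set each down gently and do not drop any or knock any over. Leave the black-capped fuse holder and the red control knob where they are.

Things in the scene. Friction and masses are not known exactly. Their poses are not given: they have to be found in the camera images.
- holder_red: loose squat glass fuse holder with a red cap, standing upright: 50 mm tall; black foot 40 mm across and 8 mm high, clear glass barrel 32 mm across up to 34 mm, red cap 36 mm across from 34 to 50 mm; about 60 g. Origin at the centre of its underside, z up along its axis.
- holder_yellow: loose squat glass fuse holder with a yellow cap, standing upright: 50 mm tall; black foot 40 mm across and 8 mm high, clear glass barrel 32 mm across up to 34 mm, yellow cap 36 mm across from 34 to 50 mm; about 60 g. Origin at the centre of its underside, z up along its axis.
- holder_green: loose squat glass fuse holder with a green cap, standing upright: 50 mm tall; black foot 40 mm across and 8 mm high, clear glass barrel 32 mm across up to 34 mm, green cap 36 mm across from 34 to 50 mm; about 60 g. Origin at the centre of its underside, z up along its axis.
- holder_blue: loose squat glass fuse holder with a blue cap, standing upright: 50 mm tall; black foot 40 mm across and 8 mm high, clear glass barrel 32 mm across up to 34 mm, blue cap 36 mm across from 34 to 50 mm; about 60 g. Origin at the centre of its underside, z up along its axis.
- chassis_red: aluminium chassis plate, fixed to the bench, 100 (x) by 90 (y) by 12 mm thick, with a red round collar in the middle of its top: collar 56 mm inside, 70 mm outside, standing 4 mm above the plate's flat top. Origin at the centre of the plate's underside, straight below the collar's centre; z up.
- chassis_yellow: aluminium chassis plate, fixed to the bench, 100 (x) by 90 (y) by 12 mm thick, with a yellow round collar in the middle of its top: collar 56 mm inside, 70 mm outside, standing 4 mm above the plate's flat top. Origin at the centre of the plate's underside, straight below the collar's centre; z up.
- chassis_green: aluminium chassis plate, fixed to the bench, 100 (x) by 90 (y) by 12 mm thick, with a green round collar in the middle of its top: collar 56 mm inside, 70 mm outside, standing 4 mm above the plate's flat top. Origin at the centre of the plate's underside, straight below the collar's centre; z up.
- chassis_blue: aluminium chassis plate, fixed to the bench, 100 (x) by 90 (y) by 12 mm thick, with a blue round collar in the middle of its top: collar 56 mm inside, 70 mm outside, standing 4 mm above the plate's flat top. Origin at the centre of the plate's underside, straight below the collar's centre; z up.
- holder_black: loose glass fuse holder of the same shape and size as the others but with a black cap; it has no chassis and stays where it is. Origin at the centre of its underside, z up.
- knob: loose red plastic control knob, 46 mm across the skirt, 30 mm tall with a narrow grip bar on top; not a fuse holder, stays where it is. Origin at the centre of its underside, z up.
Not all that is in view belongs to the job. Leave any purple look-alike of the holder_green alone. Leave any brown look-alike of the chassis_blue alone.

How it is judged:
At the end, for the whole second after the job is handed in: Each coloured holder stands upright (0.1 rad), at rest, inside the collar of its own colour: axis within 10 mm of the collar's centre, foot on the plate's top (12 mm, -3 to +2.5 mm, over the plate's underside); black-capped holder and red knob within 20 mm of their start (horizontal distance between holder_red and chassis_red below 0.01 m and z of holder_red in the frame of chassis_red between 0.009 and 0.0145 m and angle between each of holder_red, holder_yellow, holder_green, holder_blue's own z axis and vertical below 0.1 rad and linear speed of each of holder_red, holder_yellow, holder_green, holder_blue below 0.02 m/s and horizontal distance between holder_yellow and chassis_yellow below 0.01 m and z of holder_yellow in the frame of chassis_yellow between 0.009 and 0.0145 m and horizontal distance between holder_green and chassis_green below 0.01 m and z of holder_green in the frame of chassis_green between 0.009 and 0.0145 m and horizontal distance between holder_blue and chassis_blue below 0.01 m and z of holder_blue in the frame of chassis_blue between 0.009 and 0.0145 m and distance of each of holder_black, knob from where it was at the start of the episode below 0.02 m); the robot touches nothing.
It fails at once if a fuse holder is knocked over or tipped beyond about 35 degrees (angle between any of holder_red, holder_yellow, holder_green, holder_blue, holder_black's own z axis and vertical above 0.6 rad).
It fails at once if a fuse holder is dropped or slammed into its collar (faster than 0.6 m/s within the last 18 mm) ((horizontal distance between holder_red and chassis_red below 0.02 m and z of holder_red in the frame of chassis_red below 0.03 m and linear speed of holder_red above 0.6 m/s) or (horizontal distance between holder_yellow and chassis_yellow below 0.02 m and z of holder_yellow in the frame of chassis_yellow below 0.03 m and linear speed of holder_yellow above 0.6 m/s) or (horizontal distance between holder_green and chassis_green below 0.02 m and z of holder_green in the frame of chassis_green below 0.03 m and linear speed of holder_green above 0.6 m/s) or (horizontal distance between holder_blue and chassis_blue below 0.02 m and z of holder_blue in the frame of chassis_blue below 0.03 m and linear speed of holder_blue above 0.6 m/s)).
It fails at once if the black-capped fuse holder or the red knob is moved more than 20 mm (distance of any of holder_black, knob from where it was at the start of the episode above 0.02 m).
It also fails if it takes over 93 s, if anything falls off the work surface, if the arm or the gripper's body presses on something with over 40 N, if the wrist force passes 120 N, or if a joint passes its speed limit or range.

## Working session

There is one attempt and no reset: what is moved stays moved. The work goes in short steps, Python scripts to look and compute and a shell command to move; the robot and the scene stay as the last step left them, time stands still between calls to the robot, and variables do not carry over. Pictures are saved under pics/ and viewed, about 12 in all and at most 16, crops included, and the job is handed in when it is done.

```bash
mkdir -p pics; python3 - <<'E'
from rig import robot,camera,camera_info
import cv2,numpy as np
for n in("top","scene"):
    cv2.imwrite(f"pics/{n}0.png",camera(n)[:,:,::-1]); i=camera_info(n); print(n,{k:np.round(v,3).tolist() for k,v in i.items()})
o=robot.get_obs();print(o)
E
```

```text
top {'camera_matrix': [[576.597, 0.0, 322.876], [0.0, 576.597, 232.858], [0.0, 0.0, 1.0]], 'dist': [-0.026, 0.0, 0.0, 0.0, 0.0], 'rvec': [2.175, -2.156, 0.083], 'tvec': [-0.002, 0.48, 1.558]}
scene {'camera_matrix': [[467.36, 0.0, 316.336], [0.0, 467.36, 235.225], [0.0, 0.0, 1.0]], 'dist': [-0.042, 0.0, 0.0, 0.0, 0.0], 'rvec': [2.187, 1.153, -0.425], 'tvec': [-0.275, -0.278, 1.315]}
{'time': 0.1, 'q': array([-1.35353530e+00,  5.28363774e-01,  1.43376997e+00, -2.84774984e-05,
        1.18140545e+00, -1.78483956e-01]), 'joint_velocities': array([-0.00172828, -0.00297616, -0.0032193 , -0.00071441,  0.00095507,
        0.00049885]), 'joint_torque': array([-8.22964626e-05, -4.40987277e+01, -1.77150536e+01,  6.34373166e-02,
        5.33975952e-02, -5.00215924e-05]), 'position': array([ 0.2408241 , -0.57604767,  0.2326766 ]), 'tool_rot': array([-0.69328529, -0.13969731,  0.6933306 , -0.13832152]), 'ft_force': array([0.24386202, 0.21212369, 0.00226646]), 'moment': array([ 0.01723688, -0.01037467,  0.02452421]), 'grip_width': 0.08694417212483278}
```

View pics/top0.png

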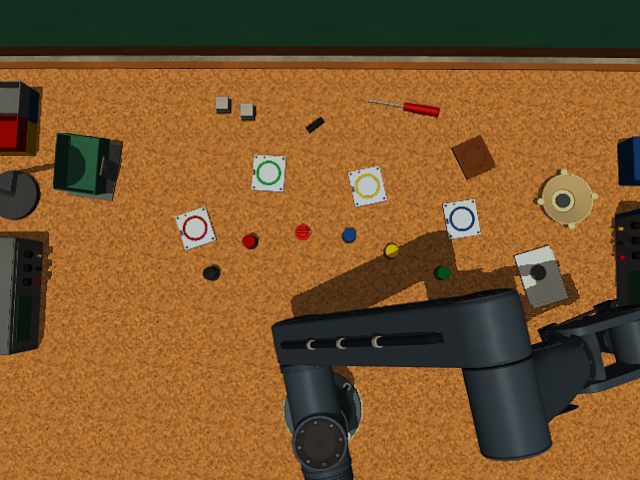

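View pics/scene0.png

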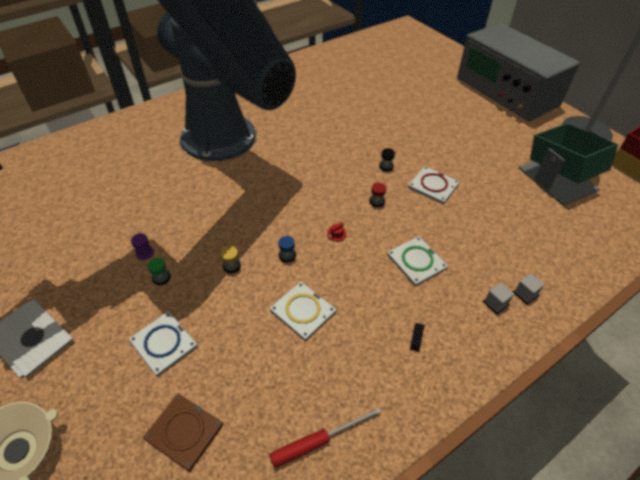

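The top view shows these caps: red (250,241), blue (349,235), yellow (391,250), green (443,272), black (211,272), with the knob at (303,231). Its collars are red (195,228), green (269,173), yellow (367,186) and blue (462,218). The scene view shows the same things, and also a purple look-alike at (143,246) next to the green holder.

```bash
cat > h.py <<'E'
import cv2,numpy as np
from scipy.spatial.transform import Rotation as R
from rig import robot,camera,camera_info
HUE={'red':[(0,6),(174,180)],'yellow':[(20,34)],'green':[(50,85)],'blue':[(100,122)]}
def mask(im,c,s=110,v=35):
    h=cv2.cvtColor(im,cv2.COLOR_RGB2HSV); m=np.zeros(im.shape[:2],np.uint8)
    for a,b in HUE[c]: m|=cv2.inRange(h,(a,s,v),(b,255,255))
    return m
def blob(im,c,xy,r,s=110,v=35):
    "centre of min-area ellipse-like hull of colour near xy"
    m=mask(im,c,s,v); w=np.zeros_like(m); cv2.circle(w,xy,r,255,-1); m&=w
    p=cv2.findNonZero(m); 
    if p is None: return None,0
    n,l,st,ce=cv2.connectedComponentsWithStats(m); k=1+np.argmax(st[1:,4])
    hull=cv2.convexHull(cv2.findNonZero((l==k).astype(np.uint8))); M=cv2.moments(hull)
    return np.array([M['m10']/M['m00'],M['m01']/M['m00']]),st[k].tolist()
def ray(i,px):
    K,d=np.array(i['camera_matrix']),np.array(i['dist']); Rm=cv2.Rodrigues(np.array(i['rvec'],float))[0]
    u=cv2.undistortPoints(np.array([[px]],float),K,d)[0,0]
    o=-Rm.T@np.array(i['tvec'],float).ravel(); v=Rm.T@np.r_[u,1]; return o,v/np.linalg.norm(v)
def plane(i,px,z):
    o,v=ray(i,px); return o+v*(z-o[2])/v[2]
def tri(a,b):
    (o1,v1),(o2,v2)=a,b
    s=np.linalg.lstsq(np.c_[v1,-v2],o2-o1,rcond=None)[0]
    p,q=o1+s[0]*v1,o2+s[1]*v2; return (p+q)/2,np.linalg.norm(p-q)
def to_tool(target):
    "world vector TCP->target in tool cm"
    o=robot.get_obs(); return R.from_quat(o['tool_rot']).inv().apply(np.array(target)-o['position'])*100
E
python3 - <<'E'
from h import *
T,S=[cv2.imread(f"pics/{n}0.png")[:,:,::-1].copy() for n in("top","scene")]
it,is_=camera_info("top"),camera_info("scene")
P={'red':[(250,241),(378,190)],'yellow':[(391,250),(231,255)],'green':[(443,272),(157,267)],'blue':[(349,235),(287,243)]}
C={'red':[(195,228),(434,182)],'yellow':[(367,186),(303,308)],'green':[(269,173),(418,258)],'blue':[(462,218),(162,341)]}
for nm,D,r in(('hold',P,14),('coll',C,26)):
  for c in D:
    a,sa=blob(T,c,D[c][0],r,80);b,sb=blob(S,c,D[c][1],r,80)
    p,e=tri(ray(it,a),ray(is_,b)); print(nm,c,a.round(1),sa[2:],b.round(1),sb[2:],p.round(4),round(e,4), plane(it,a,.05 if nm=='hold' else .016).round(4))
print('black',plane(it,(211,272),.045),'knob',plane(it,(303,231),.015),'purple',plane(is_,(143,241),.05))
print(R.from_quat(robot.get_obs()['tool_rot']).as_matrix().round(3)); i=camera_info('wrist');print(i)
E
```

```text
hold red [248.7 240.7] [14, 14, 139] [378.3 189.3] [14, 14, 148] [0.4542 0.2017 0.0439] 0.0024 [0.4544 0.2018 0.05  ]
hold yellow [391.4 250.6] [14, 14, 146] [229.4 254.7] [17, 19, 229] [ 0.4312 -0.184   0.0424] 0.0021 [ 0.4311 -0.1823  0.05  ]
hold green [443.5 272.3] [14, 14, 137] [156.4 266.3] [17, 18, 230] [ 0.3741 -0.3235  0.0433] 0.002 [ 0.3742 -0.3212  0.05  ]
hold blue [348.9 234.7] [13, 14, 145] [286.2 243.7] [15, 15, 165] [ 0.4732 -0.0694  0.043 ] 0.002 [ 0.4731 -0.0683  0.05  ]
coll red [194.5 227.7] [24, 25, 157] [434.1 181.9] [27, 19, 121] [0.4912 0.357  0.0163] 0.0025 [0.492 0.358 0.016]
coll yellow [367.  185.5] [25, 24, 175] [302.6 307.7] [34, 30, 294] [ 0.6127 -0.1197  0.0162] 0.0025 [ 0.6133 -0.1186  0.016 ]
coll green [268.1 172.4] [25, 24, 161] [417.4 257.9] [31, 25, 150] [0.6477 0.1558 0.0157] 0.0021 [0.6484 0.1566 0.016 ]
coll blue [461.7 218.5] [25, 24, 151] [161.7 340.8] [35, 31, 154] [ 0.5232 -0.3806  0.015 ] 0.0021 [ 0.5234 -0.3793  0.016 ]
black [0.36940262 0.30267263 0.045     ] knob [0.48535132 0.05733628 0.015     ] purple [ 0.29876765 -0.3230024   0.05      ]
[[-0.     0.386 -0.923]
 [ 0.002 -0.923 -0.386]
 [-1.    -0.002 -0.   ]]
{'camera_matrix': array([[367.71050864,   0.        , 326.33962813],
       [  0.        , 367.71050864, 241.42816009],
       [  0.        ,   0.        ,   1.        ]]), 'dist': array([0.01798828, 0.        , 0.        , 0.        , 0.        ]), 'rvec': array([-2.42217927,  1.61499057,  0.22005013]), 'tvec': array([-0.62351987, -0.03124739,  0.38997624])}
```

```bash
python3 -m inch '[[[1,0,0,0.1,1],[2,0,0,0.1,1],[2,0,0,0.1,1],[2,0,0,0.095,1]]]' 15; python3 -m inch '[[[0,-3,-1.6,0,1],[0,-3.4,-1.8,0,1],[0,-3.4,-1.8,0,1],[0,-3.4,-1.8,0,1],[0,-3.4,-1.8,0,1],[0,-3.4,-1.8,0,1],[0,-3.4,-1.8,0,1],[0,-2,-1,0,1]]]'
python3 - <<'E'
from h import *
i=camera_info('wrist'); im=camera('wrist'); cv2.imwrite('pics/w1.png',im[:,:,::-1])
print(to_tool([.374,-.322,.034]).round(2), R.from_quat(robot.get_obs()['tool_rot']).as_matrix().round(3).tolist())
E
```

```text
time: 0.43
position: [0.2417, -0.5789, 0.1645]
tool_rot: [0.708, -0.008, -0.706, -0.003]
ft_force: [-0.3, 0.1, -0.3]
grip_width: 0.0874
time: 1.1
position: [0.3801, -0.3204, 0.1531]
tool_rot: [-0.705, 0.011, 0.709, 0.013]
ft_force: [-0.2, 0.2, -0.3]
grip_width: 0.0867
[11.9   0.6   0.57] [[-0.005, -0.031, -1.0], [0.007, -0.999, 0.031], [-1.0, -0.006, 0.006]]
```

View pics/w1.png

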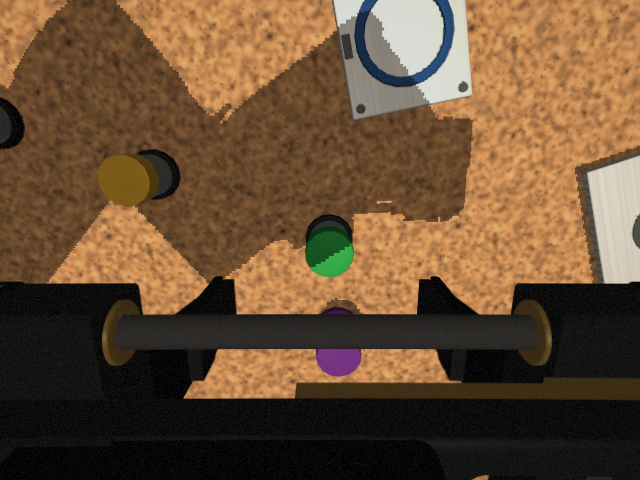

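The wrist view shows the green cap at (330,254), centred between the jaws. The purple look-alike is at (339,355), and the yellow holder is on the left at (128,180).

```bash
cat >> h.py <<'E'
def look(c,xy=None,r=60,z=.05,name=None,s=110):
    "wrist look: world point of colour blob nearest xy on plane z, and TCP->point in tool cm"
    robot.get_obs(); i=camera_info('wrist'); im=camera('wrist')
    if name: cv2.imwrite(f'pics/{name}.png',im[:,:,::-1])
    a,st=blob(im,c,xy,r,s); p=plane(i,a,z)
    print(c,a.round(1),st[2:],p.round(4),'rel tool',to_tool(p).round(2),robot.get_obs()['position'].round(4)); return p,ray(i,a)
E
python3 - <<'E'
from h import *
p,r=look('green',(330,254),40)
it=camera_info('top'); print(tri(r,ray(it,(443.5,272.3))))
E
```

```text
green [333.9 251.7] [49, 51, 1923] [ 0.3745 -0.3213  0.05  ] rel tool [10.31  0.19  0.49] [ 0.3801 -0.3199  0.1531]
(array([ 0.37426934, -0.32137424,  0.04927236]), np.float64(0.0001709333520455441))
```

```bash
python3 -m inch '[[[2.5,0.1,0.5,0,1],[3,0,0,0,1],[3,0,0,0,1],[2,0,0,0,1],[1.2,0,0,0,1]]]'; python3 -m inch '[[[0,0,0,0,0.3],[0,0,0,0,0.3],[0,0,0,0,0.3],[0,0,0,0,0.3],[0,0,0,0,0.3]]]' 15
python3 -c "
from h import *
print(to_tool([.374,-.3214,.034]).round(2))"
```

```text
time: 1.62
position: [0.3787, -0.3276, 0.0359]
tool_rot: [0.709, -0.013, -0.705, -0.005]
ft_force: [-0.0, -0.2, 0.1]
grip_width: 0.0868
time: 2.03
position: [0.3773, -0.3304, 0.0342]
tool_rot: [0.708, -0.014, -0.706, -0.007]
ft_force: [-0.4, -0.7, -0.1]
grip_width: 0.0618
[ 0.01 -0.89  0.36]
```

```bash
python3 -m inch '[[[0,-0.45,0.2,0,0.7],[0,-0.4,0.2,0,0.7]]]'; python3 -c "
from h import *
print(to_tool([.374,-.3214,.034]).round(2), R.from_quat(robot.get_obs()['tool_rot']).as_matrix().round(3).tolist())"
```

```text
time: 2.2
position: [0.3746, -0.3237, 0.0358]
tool_rot: [0.709, -0.015, -0.705, -0.005]
ft_force: [0.1, -0.1, -0.0]
grip_width: 0.0607
[ 0.18 -0.23  0.07] [[0.006, -0.029, -1.0], [-0.015, -0.999, 0.029], [-1.0, 0.014, -0.006]]
```

Well centred now, so I'll close and lift slightly.

```bash
python3 -m inch '[[[0.1,-0.2,0,0,0.6],[0,0,0,0,0.3],[0,0,0,0,0.3],[0,0,0,0,0.3],[0,0,0,0,0.3],[0,0,0,0,0.3]]]' 15; python3 -m inch '[[[-1,0,0,0,0.3],[-2,0,0,0,0.3],[-3,0,0,0,0.3],[-3,0,0,0,0.3]]]'
python3 -c "
from h import *
print(to_tool([.374,-.3214,.034]).round(2),'place',to_tool([.5234,-.380,.13]).round(2), R.from_quat(robot.get_obs()['tool_rot']).as_matrix().round(3).tolist())
look('green',(330,254),120,name='w2')"
```

```text
time: 2.7
position: [0.3745, -0.3198, 0.0363]
tool_rot: [0.709, -0.015, -0.705, -0.004]
ft_force: [0.1, 0.4, -0.4]
grip_width: 0.035
time: 3.03
position: [0.3711, -0.3152, 0.1244]
tool_rot: [-0.706, 0.011, 0.708, 0.009]
ft_force: [0.6, -0.6, 0.0]
grip_width: 0.0356
[ 9.04  0.59 -0.34] place [ -0.59   6.05 -15.41] [[-0.003, -0.028, -1.0], [-0.002, -1.0, 0.028], [-1.0, 0.002, 0.003]]
green [326.1 296.8] [83, 41, 2510] [ 0.343 -0.314  0.05 ] rel tool [ 7.94 -0.36  3.05] [ 0.3732 -0.3176  0.1295]
```

View pics/w2.png

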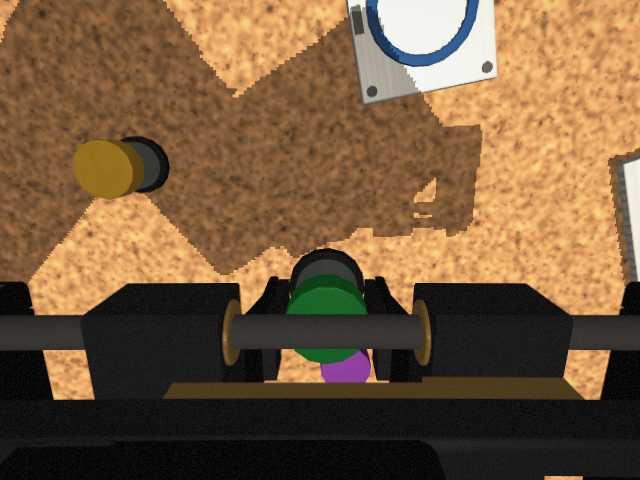

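Green is held upright at (326,300). I'll carry it over to the green collar.

```bash
python3 -m inch '[[[0,-2,-1,0,0.3],[0,-3.3,-2,0,0.3],[0,-3.4,-2,0,0.3],[0,-3.4,-2,0,0.3],[0,-3.4,-2,0,0.3],[0,-3.4,-2,0,0.3],[0,-3.4,-2,0,0.3],[0,-3.4,-2,0,0.3]]]'; python3 -m inch '[[[0,-3.4,-2,0,0.3],[0,-3.4,-2,0,0.3],[0,-3.4,-2,0,0.3],[0,-3,-1.6,0,0.3],[0,-2,-1,0,0.3],[0,0,0,0,0.3],[0,0,0,0,0.3]]]' 
python3 -c "
from h import *
print('place',to_tool([.648,.1565,.048]).round(2), R.from_quat(robot.get_obs()['tool_rot']).as_matrix().round(3).tolist())"
```

```text
time: 3.75
position: [0.5388, -0.0677, 0.1353]
tool_rot: [0.713, -0.025, -0.701, -0.006]
ft_force: [0.9, -1.3, -0.8]
grip_width: 0.0354
time: 4.33
position: [0.638, 0.0982, 0.1358]
tool_rot: [0.716, -0.021, -0.698, -0.003]
ft_force: [-0.8, -0.1, -0.8]
grip_width: 0.0356
place [ 8.66 -6.07 -0.58] [[0.024, -0.034, -0.999], [-0.025, -0.999, 0.034], [-0.999, 0.024, -0.025]]
```

```bash
python3 -m inch '[[[0,-3,0,0,0.3],[0.5,-2,-0.3,0,0.3],[1,-1,-0.2,0,0.3],[0,0,0,0,0.3],[0,0,0,0,0.3]]]' 
python3 -c "
from h import *
print('place',to_tool([.648,.1565,.048]).round(2), R.from_quat(robot.get_obs()['tool_rot']).as_matrix().round(3).tolist())
look('green',(330,150),150,.016,name='w3')"
```

```text
time: 4.75
position: [0.6429, 0.1538, 0.119]
tool_rot: [0.714, -0.023, -0.7, -0.004]
ft_force: [-0.1, 0.1, -0.1]
grip_width: 0.0353
place [ 7.1  -0.48 -0.35] [[0.02, -0.039, -0.999], [-0.028, -0.999, 0.038], [-0.999, 0.027, -0.021]]
green [315.1 236.8] [95, 87, 1755] [0.6511 0.159  0.016 ] rel tool [10.27 -0.86 -0.63] [0.6425 0.1535 0.1187]
```

View pics/w3.png

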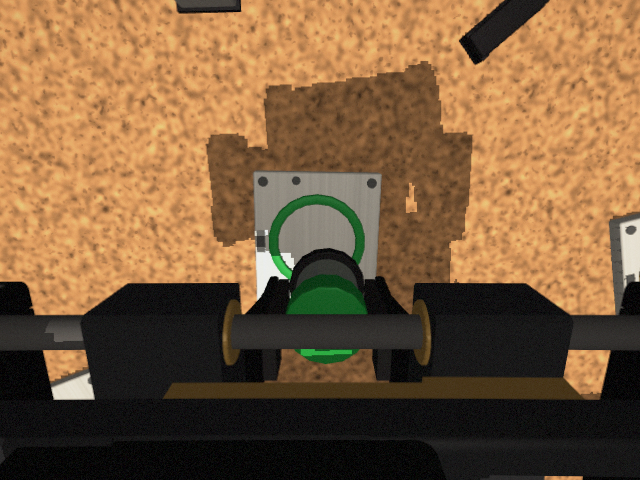

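Green collar's ring is centred near (317,240), which agrees with the earlier fix to about 2 mm. Next I'll lower partway and check.

```bash
python3 -m inch '[[[2,-0.4,-0.3,0,0.3],[2,-0.2,-0.2,0,0.3],[1.2,0,0,0,0.3],[0.3,0,0,0,0.3],[0,0,0,0,0.3]]]' 
python3 -c "
from h import *
print('place',to_tool([.649,.157,.048]).round(2), robot.get_obs()['position'])"
```

```text
time: 5.22
position: [0.6494, 0.1502, 0.0639]
tool_rot: [0.714, -0.027, -0.7, -0.006]
ft_force: [-0.8, -0.5, -0.4]
grip_width: 0.0354
place [ 1.57 -0.72  0.1 ] [0.64939096 0.15024668 0.06388452]
```

```bash
python3 -m inch '[[[0.3,-0.5,0.1,0,0.3],[0.4,-0.35,0,0,0.3],[0,-0.1,0,0,0.3]]]' 
python3 -c "
from h import *
print('place',to_tool([.649,.157,.048]).round(2), robot.get_obs()['position'])"
python3 -m inch '[[[0.4,-0.1,0,0,0.3],[0.3,-0.1,0,0,0.3],[0.2,-0.1,0,0,0.3],[0.1,0,0,0,0.3]]]' 
python3 -c "
from h import *
print('place',to_tool([.649,.157,.048]).round(2), robot.get_obs()['position'])"
```

```text
time: 5.47
position: [0.6495, 0.1582, 0.0576]
tool_rot: [0.714, -0.028, -0.699, -0.007]
ft_force: [0.7, 0.5, 0.2]
grip_width: 0.0356
place [0.96 0.09 0.07] [0.64954255 0.1581853  0.05761243]
time: 5.8
position: [0.6511, 0.1624, 0.0487]
tool_rot: [0.716, -0.027, -0.698, -0.006]
ft_force: [-0.6, -0.4, -1.0]
grip_width: 0.0352
place [0.08 0.55 0.19] [0.65110868 0.16243919 0.04873545]
```

```bash
python3 -m inch '[[[0,0.4,0.15,0,0.3],[0.1,0.1,0,0,0.3],[0.1,0,0,0,0.3]]]' 
python3 -c "
from h import *
print('place',to_tool([.649,.157,.048]).round(2), robot.get_obs()['position'])"
```

```text
time: 6.05
position: [0.6502, 0.1581, 0.0484]
tool_rot: [0.717, -0.027, -0.697, -0.007]
ft_force: [-1.6, 0.6, 6.2]
grip_width: 0.0354
place [0.04 0.11 0.12] [0.65023875 0.15809864 0.04837959]
```

The upward force of 6 N says it's on the plate, about 1–2 mm off centre. Time to release and lift.

```bash
python3 -m inch '[[[-0.1,0,0,0,0.8],[0,0,0,0,0.8],[0,0,0,0,0.8],[-0.5,0,0,0,0.8],[-2,0,0,0,0.8],[-3,0,0,0,0.8],[-3,0,0,0,1]]]' 
python3 -c "
from h import *
p,r=look('green',(320,250),110,.05,name='w4')
i=camera_info('wrist');im=cv2.imread('pics/w4.png')
print('next blue holder',to_tool([.4732,-.0685,.13]).round(2),R.from_quat(robot.get_obs()['tool_rot']).as_matrix().round(3).tolist())"
```

```text
time: 6.63
position: [0.6427, 0.1585, 0.1296]
tool_rot: [0.711, -0.028, -0.703, -0.006]
ft_force: [1.3, 0.1, 1.2]
grip_width: 0.0701
green [321.8 235.5] [92, 90, 4580] [0.6564 0.1586 0.05  ] rel tool [ 8.68 -0.24 -0.78] [0.6466 0.1592 0.1367]
next blue holder [ 0.97 23.55 16.25] [[0.022, -0.048, -0.999], [-0.03, -0.998, 0.047], [-0.999, 0.029, -0.023]]
```

View pics/w4.png

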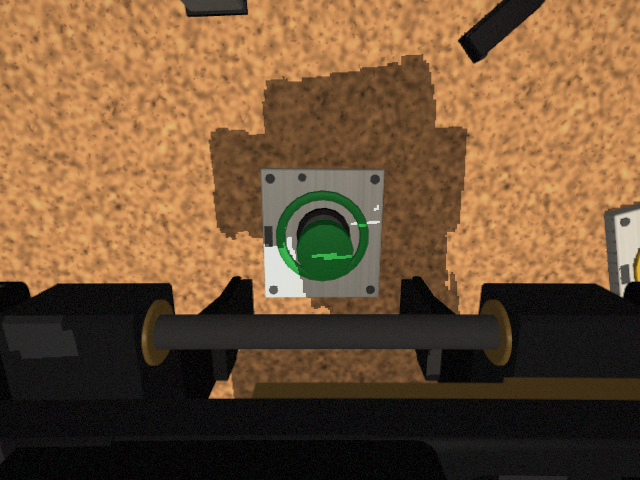

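Green stands centred in its collar at (322,236). Blue is next.

```bash
python3 -m inch '[[[0,2,1.4,-0.05,1],[0,3.3,2.3,0,1],[0,3.4,2.4,0,1],[0,3.4,2.4,0,1],[0,3.4,2.4,0,1],[0,3.4,2.4,0,1],[0,3,2,0,1],[0,1,0.7,0,1]]]' 
python3 -c "
from h import *
print('blue',to_tool([.4732,-.0685,.034]).round(2))
p,r=look('blue',(330,260),120,.05)
print(R.from_quat(robot.get_obs()['tool_rot']).as_matrix().round(3).tolist())"
```

```text
time: 7.35
position: [0.4911, -0.0724, 0.1455]
tool_rot: [0.724, -0.005, -0.69, 0.016]
ft_force: [-0.4, 0.2, -0.8]
grip_width: 0.087
blue [11.04 -0.76  2.32]
blue [314.7 276.2] [48, 51, 1944] [ 0.4747 -0.067   0.05  ] rel tool [ 9.44 -0.91  2.05] [ 0.4908 -0.0729  0.1455]
[[0.048, 0.015, -0.999], [-0.03, -0.999, -0.016], [-0.998, 0.031, -0.048]]
```

```bash
python3 -m inch '[[[1.5,-0.8,1.6,0,1],[2.5,-0.1,0.7,0,1],[2.5,-0.1,0,0,1],[2,-0.1,0,0,0.9],[0.8,0,0,0,0.8]]]' 
python3 -c "
from h import *
print('blue',to_tool([.474,-.068,.035]).round(2))
print(R.from_quat(robot.get_obs()['tool_rot']).as_matrix().round(3).tolist())"
```

```text
time: 7.82
position: [0.4775, -0.069, 0.0534]
tool_rot: [0.729, -0.01, -0.684, 0.016]
ft_force: [0.0, -0.4, -0.0]
grip_width: 0.0798
blue [ 1.81 -0.17  0.47]
[[0.064, 0.007, -0.998], [-0.036, -0.999, -0.01], [-0.997, 0.037, -0.064]]
```

```bash
python3 -m inch '[[[1,-0.1,0.3,0,0.7],[0.8,-0.1,0.1,0,0.7]]]' 
python3 -c "
from h import *
print('blue',to_tool([.474,-.068,.035]).round(2))"
python3 -m inch '[[[0,0,0,0,0.6],[0,0,0,0,0.3],[0,0,0,0,0.3],[0,0,0,0,0.3],[0,0,0,0,0.3],[0,0,0,0,0.3]]]'
python3 -c "
from h import *
print('blue',to_tool([.474,-.068,.035]).round(2))
print(R.from_quat(robot.get_obs()['tool_rot']).as_matrix().round(3).tolist())"
```

```text
time: 7.98
position: [0.4762, -0.0676, 0.0342]
tool_rot: [0.73, -0.01, -0.683, 0.016]
ft_force: [0.1, 0.7, 0.5]
grip_width: 0.0678
blue [-0.09  0.04  0.22]
time: 8.48
position: [0.479, -0.0674, 0.0356]
tool_rot: [0.731, -0.01, -0.682, 0.017]
ft_force: [0.1, 0.8, -1.5]
grip_width: 0.0352
blue [0.03 0.05 0.5 ]
[[0.07, 0.01, -0.997], [-0.038, -0.999, -0.012], [-0.997, 0.039, -0.07]]
```

```bash
python3 -m inch '[[[-1,0,0,0,0.3],[-2.5,0,0,0,0.3],[-3,0,0,0,0.3],[-3,0,0,0,0.3],[0,2,-0.3,0,0.3],[0,3.5,-0.5,0,0.3],[0,3.5,-0.5,0,0.3],[0,3.5,-0.5,0,0.3]]]'; python3 -m inch '[[[0,3.5,-0.5,0,0.3],[0,3.5,-0.5,0,0.3],[0,3.5,-0.5,0,0.3],[0,3.5,-0.5,0,0.3],[0,3,-0.5,0,0.3],[0,1,-0.2,0,0.3],[0,0,0,0,0.3]]]'
python3 -c "
from h import *
print('place',to_tool([.5275,-.3795,.0475]).round(2))
p,r=look('blue',(320,200),190,.016,name='w5')
print(R.from_quat(robot.get_obs()['tool_rot']).as_matrix().round(3).tolist())"
```

```text
time: 9.15
position: [0.4875, -0.1838, 0.1468]
tool_rot: [0.73, -0.005, -0.683, 0.02]
ft_force: [0.4, 0.8, -0.7]
grip_width: 0.0356
time: 9.73
position: [0.5176, -0.379, 0.1646]
tool_rot: [0.733, -0.01, -0.68, 0.021]
ft_force: [-0.6, -0.6, -0.6]
grip_width: 0.0351
place [11.74 -0.47 -0.11]
blue [326.2 300.8] [78, 30, 1730] [ 0.466  -0.3859  0.016 ] rel tool [14.45  0.06  6.23] [ 0.5174 -0.3778  0.1645]
[[0.075, 0.015, -0.997], [-0.044, -0.999, -0.018], [-0.996, 0.045, -0.074]]
```

View pics/w5.png

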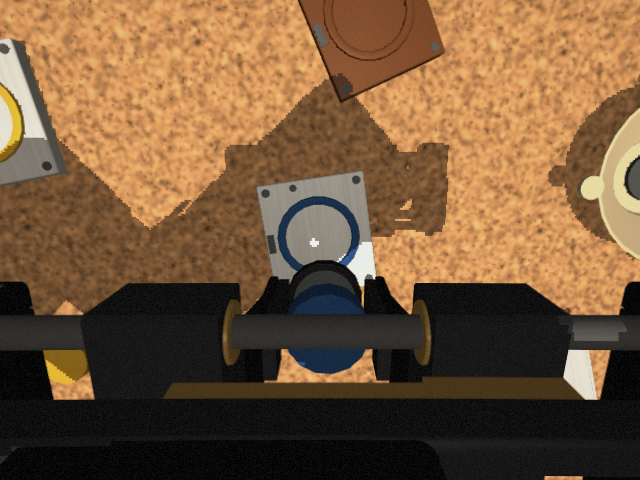

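The blue ring is centred near (318,237), and the holder is held upright.

```bash
python3 -c "
from h import *
print(plane(camera_info('wrist'),(318,237),.016))"
python3 -m inch '[[[2,0,0,0,0.3],[3,-0.2,0,0,0.3],[2.5,-0.2,0,0,0.3],[1.5,-0.1,0,0,0.3],[0.5,0,0,0,0.3]]]'
python3 -c "
from h import *
print('place',to_tool([.5275,-.3795,.0475]).round(2))
print(R.from_quat(robot.get_obs()['tool_rot']).as_matrix().round(3).tolist())"
```

```text
[ 0.52211819 -0.37711348  0.016     ]
time: 10.2
position: [0.5234, -0.3674, 0.0711]
tool_rot: [0.733, -0.007, -0.68, 0.022]
ft_force: [-0.3, 0.6, -1.2]
grip_width: 0.0352
place [ 2.43  1.12 -0.21]
[[0.074, 0.019, -0.997], [-0.04, -0.999, -0.022], [-0.996, 0.041, -0.074]]
```

```bash
python3 -m inch '[[[0.4,0.5,-0.1,0,0.3],[0.5,0.5,-0.1,0,0.3],[0.3,0,0,0,0.3]]]'
python3 -c "
from h import *
print('place',to_tool([.5268,-.3785,.0475]).round(2))"
```

```text
time: 10.45
position: [0.5259, -0.3731, 0.0593]
tool_rot: [0.732, -0.004, -0.681, 0.022]
ft_force: [0.6, 0.3, -0.3]
grip_width: 0.0353
place [1.2  0.5  0.01]
```

```bash
python3 -m inch '[[[0.4,0.4,0,0,0.3],[0.4,0.2,0,0,0.3],[0.2,0,0,0,0.3],[0.1,0,0,0,0.3]]]'
python3 -c "
from h import *
print('place',to_tool([.5268,-.3785,.0475]).round(2))"
```

```text
time: 10.78
position: [0.5283, -0.3815, 0.0502]
tool_rot: [0.733, -0.005, -0.68, 0.023]
ft_force: [-0.1, -0.4, -0.6]
grip_width: 0.0355
place [ 0.24 -0.32  0.17]
```

```bash
python3 -m inch '[[[0.15,-0.25,0.1,0,0.3],[0.15,0,0,0,0.3],[0.1,0,0,0,0.3]]]'
python3 -c "
from h import *
print('place',to_tool([.5268,-.3785,.0475]).round(2))"
```

```text
time: 11.03
position: [0.528, -0.38, 0.047]
tool_rot: [0.733, -0.006, -0.679, 0.023]
ft_force: [-1.0, 0.2, 7.8]
grip_width: 0.0353
place [-0.06 -0.15  0.11]
```

In contact at 8 N, within 2 mm. I'll release and lift.

```bash
python3 -m inch '[[[-0.1,0,0,0,0.8],[0,0,0,0,0.8],[0,0,0,0,0.8],[-0.5,0,0,0,0.8],[-2,0,0,0,0.8],[-3,0,0,0,0.8],[-3,0,0,0,1]]]' 
python3 -c "
from h import *
p,r=look('blue',(320,250),110,.05,name='w6')
print('yellow',to_tool([.4312,-.1823,.13]).round(2),R.from_quat(robot.get_obs()['tool_rot']).as_matrix().round(3).tolist(),robot.get_obs()['q'].round(2))"
```

```text
time: 11.62
position: [0.5179, -0.373, 0.1287]
tool_rot: [0.73, -0.002, -0.683, 0.019]
ft_force: [0.6, -1.1, -0.5]
grip_width: 0.0704
blue [329.5 243.6] [92, 90, 4330] [ 0.5305 -0.3769  0.05  ] rel tool [ 8.59 -0.16 -0.39] [ 0.5204 -0.3754  0.1354]
yellow [ -0.84 -19.52   8.43] [[0.073, 0.023, -0.997], [-0.037, -0.999, -0.026], [-0.997, 0.039, -0.072]] [-0.81  0.64  1.54  0.04  0.89  0.71]
```

View pics/w6.png

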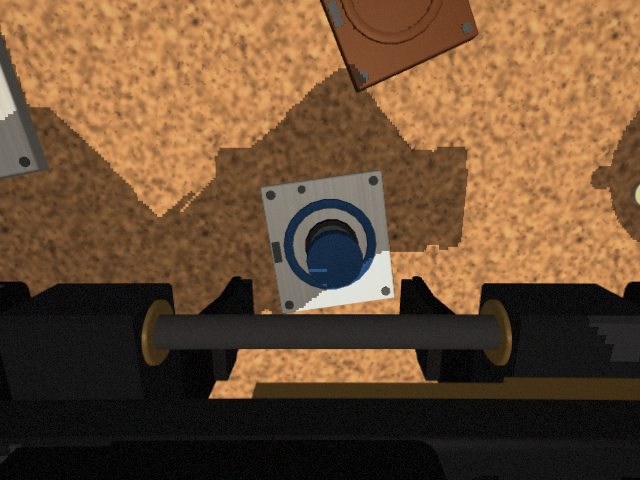

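Blue is centred in its collar, with the ring at (329,244) and the foot about (331,245). Yellow is next.

```bash
python3 -m inch '[[[0,-2,0.8,0,1],[0,-3.3,1.4,0,1],[0,-3.4,1.5,0,1],[0,-3.4,1.5,0,1],[0,-3.4,1.5,0,1],[0,-2,1,0,1],[0,-0.5,0.3,0,1]]]' 
python3 -c "
from h import *
print('yellow',to_tool([.4312,-.1823,.035]).round(2))
p,r=look('yellow',(330,270),120,.05,s=150)
print(R.from_quat(robot.get_obs()['tool_rot']).as_matrix().round(3).tolist())"
```

```text
time: 12.25
position: [0.4376, -0.1985, 0.1272]
tool_rot: [0.738, -0.013, -0.675, 0.027]
ft_force: [0.0, -0.2, -0.5]
grip_width: 0.0872
yellow [ 9.02 -2.16  1.42]
yellow [295.2 274.7] [53, 56, 2122] [ 0.4315 -0.1824  0.05  ] rel tool [ 7.53 -2.08  1.26] [ 0.4376 -0.1987  0.1272]
[[0.089, 0.018, -0.996], [-0.055, -0.998, -0.023], [-0.994, 0.057, -0.088]]
```

```bash
python3 -m inch '[[[0.5,-1.2,0.8,0,1],[1.5,-0.9,0.5,0,1],[1.7,-0.1,0.1,0,1],[1.7,-0.1,0,0,0.9],[1.5,-0.1,0,0,0.8],[0.8,0,0,0,0.75]]]' 
python3 -c "
from h import *
print('yellow',to_tool([.4315,-.1823,.035]).round(2))
print(R.from_quat(robot.get_obs()['tool_rot']).as_matrix().round(3).tolist())"
```

```text
time: 12.8
position: [0.4434, -0.1919, 0.0503]
tool_rot: [0.745, -0.02, -0.666, 0.034]
ft_force: [0.9, 0.5, 0.3]
grip_width: 0.074
yellow [ 1.31 -1.09  1.33]
[[0.113, 0.015, -0.994], [-0.074, -0.997, -0.024], [-0.991, 0.076, -0.111]]
```

```bash
python3 -m inch '[[[0.5,-0.8,0.9,0,0.75],[0.5,-0.5,0.6,0,0.75]]]' 
python3 -c "
from h import *
print('yellow',to_tool([.4315,-.1823,.035]).round(2))
print(R.from_quat(robot.get_obs()['tool_rot']).as_matrix().round(3).tolist())"
```

```text
time: 12.97
position: [0.4347, -0.1857, 0.0366]
tool_rot: [0.747, -0.022, -0.663, 0.035]
ft_force: [0.2, 0.5, -0.6]
grip_width: 0.0671
yellow [ 0.09 -0.35  0.33]
[[0.12, 0.013, -0.993], [-0.08, -0.997, -0.023], [-0.99, 0.082, -0.118]]
```

```bash
cat > t.py <<'E'
from h import *
o=robot.get_obs(); print('   pos',o['position'].round(4),'tilt',R.from_quat(o['tool_rot']).as_matrix().round(3)[:2,0],'yaw',R.from_quat(o['tool_rot']).as_matrix().round(3)[:2,1],o['q'].round(3))
E
python3 t.py; python3 -m inch '[[[-2,0,0,0,1],[-3,0,0,0,1],[-3,0,0,0,1],[-3,0,0,0,1]]]' >/dev/null; python3 t.py;  python3 -m inch '[[[0,0,0,0.12,1],[0,0,0,0.12,1],[0,0,0,0.12,1],[0,0,0,0.12,1],[0,0,0,0.12,1],[0,0,0,0.12,1],[0,0,0,0.12,1],[0,0,0,0.12,1]]]' >/dev/null; python3 t.py;  python3 -m inch '[[[0,0,0,-0.12,1],[0,0,0,-0.12,1],[0,0,0,-0.12,1],[0,0,0,-0.12,1],[0,0,0,-0.12,1],[0,0,0,-0.12,1],[0,0,0,-0.12,1],[0,0,0,-0.12,1]]]' >/dev/null; python3 t.py; python3 -m inch '[[[-3,0,0,0,1],[-3,0,0,0,1],[-3,0,0,0,1]]]' >/dev/null; python3 t.py;
```

```text
pos [ 0.4347 -0.1857  0.0366] tilt [ 0.12 -0.08] yaw [ 0.013 -0.997] [-0.646  0.676  2.063  0.031  0.259  0.877]
   pos [ 0.4228 -0.1813  0.1414] tilt [ 0.11  -0.074] yaw [ 0.01  -0.997] [-0.654  0.432  2.022  0.015  0.555  0.89 ]
   pos [ 0.438  -0.1988  0.1553] tilt [ 0.142 -0.102] yaw [-0.828 -0.557] [-0.664  0.416  1.989  0.014  0.561  1.88 ]
   pos [ 0.4496 -0.2145  0.1612] tilt [ 0.161 -0.119] yaw [-0.007 -0.993] [-0.674  0.417  1.962  0.014  0.562  0.883]
   pos [ 0.4358 -0.2073  0.2475] tilt [ 0.153 -0.114] yaw [-0.004 -0.993] [-0.681  0.249  1.892  0.01   0.809  0.879]
```

The tool is slowly leaning outward in the arm's plane, because joint 3 drifts a little with every row. I'll set the jaw axis perpendicular to that lean. The lean then only turns the pads in their own plane. I'll also aim with the grasp point rather than the TCP, and use few rows.

```bash
cat >> h.py <<'E'
def rel(x,y,z):
    "tool-frame cm from grasp point (8 mm behind TCP) to world target"
    o=robot.get_obs(); Rt=R.from_quat(o['tool_rot']); g=o['position']-.008*Rt.as_matrix()[:,0]
    print('rel',(Rt.inv().apply(np.array([x,y,z])-g)*100).round(2),'grasp pt',g.round(4),'tilt',Rt.as_matrix()[:2,0].round(3),'jaw',Rt.as_matrix()[:,1].round(3))
E
python3 -m inch '[[[1,0,0,0.125,1],[2,0,0,0.125,1],[2,0,0,0.125,1],[2,0,0,0.125,1],[1.5,0,0,0.125,1]]]'
python3 -c "
from h import *
rel(.4315,-.1823,.042)"
```

```text
time: 15.3
position: [0.4627, -0.2318, 0.1798]
tool_rot: [0.747, -0.244, -0.59, -0.188]
ft_force: [0.1, -0.3, -0.5]
grip_width: 0.0871
rel [12.92 -2.28  8.49] grasp pt [ 0.4612 -0.2306  0.1876] tilt [ 0.185 -0.142] jaw [-0.586 -0.811  0.007]
```

The drift seems to depend on how folded the arm is: strong at q3≈2 and none near q3≈1.5. I'll test whether it reverses with the arm stretched out.

```bash
python3 t.py; python3 -m inch '[[[0,0,-2.5,0,1],[0.5,0,-3.7,0,1],[0.8,0,-3.7,0,1],[0.8,0,-3.7,0,1],[0.8,0,-3.7,0,1],[0.8,0,-3.7,0,1],[0.8,0,-3.7,0,1],[0,0,-2,0,1]]]'>/dev/null; python3 t.py; python3 -m inch '[[[0,0,0,0,1],[0,0,0,0,1],[0,0,0,0,1],[0,0,0,0,1]]]'>/dev/null; python3 t.py
```

```text
pos [ 0.4627 -0.2318  0.1798] tilt [ 0.185 -0.142] yaw [-0.586 -0.811] [-0.685  0.397  1.923  0.012  0.586  1.501]
   pos [ 0.6873 -0.4043  0.1938] tilt [ 0.18  -0.142] yaw [-0.594 -0.804] [-6.720e-01  7.220e-01  1.179e+00  1.000e-03  1.009e+00  1.534e+00]
   pos [ 0.6906 -0.4113  0.1948] tilt [ 0.186 -0.148] yaw [-0.597 -0.802] [-6.760e-01  7.270e-01  1.166e+00  1.000e-03  1.008e+00  1.533e+00]
```

```bash
python3 -m inch '[[[0,0,0,0,1],[0,0,0,0,1],[0,0,0,0,1],[0,0,0,0,1]]]'>/dev/null; python3 t.py; python3 -m inch '[[[-4,0,0,0,1],[-4,0,0,0,1],[-4,0,0,0,1],[-4,0,0,0,1],[-4,0,0,0,1]]]'>/dev/null; python3 t.py;python3 -m inch '[[[0,0,0,0,1],[0,0,0,0,1],[0,0,0,0,1],[0,0,0,0,1]]]'>/dev/null; python3 t.py; python3 -c "
from h import *
o=[robot.get_obs() for _ in range(3)]; print([x['q'][2] for x in o], o[0]['joint_torque'].round(1),o[0]['joint_velocities'].round(3))"
```

```text
pos [ 0.6872 -0.4086  0.1948] tilt [ 0.182 -0.145] yaw [-0.597 -0.803] [-6.760e-01  7.230e-01  1.175e+00  1.000e-03  1.009e+00  1.533e+00]
   pos [ 0.6453 -0.375   0.377 ] tilt [ 0.154 -0.123] yaw [-0.596 -0.803] [-6.760e-01  5.160e-01  1.070e+00  1.000e-03  1.357e+00  1.533e+00]
   pos [ 0.6475 -0.3753  0.3939] tilt [ 0.174 -0.138] yaw [-0.595 -0.804] [-6.750e-01  4.990e-01  1.060e+00  1.000e-03  1.358e+00  1.533e+00]
[np.float64(1.0595797568907346), np.float64(1.0595797568907346), np.float64(1.0595797568907346)] [  0.1 -49.  -23.4   0.   -0.9   0. ] [ 0.002 -0.006  0.007  0.002 -0.008  0.002]
```

```bash
for k in 1 2; do python3 -m inch '[[[0,0,0,0,1],[0,0,0,0,1],[0,0,0,0,1],[0,0,0,0,1],[0,0,0,0,1],[0,0,0,0,1],[0,0,0,0,1],[0,0,0,0,1]]]'>/dev/null; python3 t.py; done
```

```text
pos [ 0.646  -0.3744  0.3838] tilt [ 0.162 -0.129] yaw [-0.595 -0.804] [-6.750e-01  5.080e-01  1.067e+00  1.000e-03  1.358e+00  1.532e+00]
   pos [ 0.6462 -0.3745  0.3845] tilt [ 0.163 -0.129] yaw [-0.595 -0.804] [-6.750e-01  5.080e-01  1.067e+00  1.000e-03  1.357e+00  1.532e+00]
```

With the arm stretched there's no static drift, and tilt is 0.21 rad. That lean lies in the pad plane, so it's harmless for gripping. I'll go on to yellow with few, larger rows.

```bash
python3 -c "
from h import *
rel(.4315,-.1823,.11)"
```

```text
rel [21.66 -2.86 33.77] grasp pt [ 0.6449 -0.3734  0.3923] tilt [ 0.163 -0.129] jaw [-0.595 -0.804  0.007]
```

```bash
python3 -m inch '[[[1.5,-0.2,2,0,1],[2.1,-0.3,3.3,0,1],[2.1,-0.3,3.3,0,1],[2.1,-0.3,3.3,0,1],[2.1,-0.3,3.3,0,1],[2.1,-0.3,3.3,0,1],[2.1,-0.3,3.3,0,1],[2.1,-0.3,3.3,0,1]]]'; python3 -c "
from h import *
rel(.4315,-.1823,.11)"
```

```text
time: 19.38
position: [0.495, -0.2369, 0.1743]
tool_rot: [0.748, -0.25, -0.585, -0.19]
ft_force: [-0.8, 0.2, -1.3]
grip_width: 0.0869
rel [ 5.   -0.64  9.67] grasp pt [ 0.4935 -0.2357  0.1821] tilt [ 0.191 -0.152] jaw [-0.597 -0.802  0.008]
```

```bash
python3 -m inch '[[[1.5,-0.2,3.3,0,1],[1.2,-0.2,3,0,1],[1,-0.1,1.5,0,1],[0.5,0,0.5,0,1]]]'; python3 -c "
from h import *
rel(.4315,-.1823,.042)
look('yellow',(330,300),130,.05,s=150,name='w7'); rel(.4315,-.1823,.042)"
```

```text
time: 19.72
position: [0.4316, -0.1829, 0.1084]
tool_rot: [0.744, -0.249, -0.589, -0.192]
ft_force: [0.0, 0.6, -0.4]
grip_width: 0.0872
rel [ 7.25 -0.09  1.58] grasp pt [ 0.4302 -0.1818  0.1162] tilt [ 0.182 -0.144] jaw [-0.596 -0.803  0.008]
yellow [327.  287.7] [57, 56, 2370] [ 0.4306 -0.1831  0.05  ] rel tool [5.62 0.03 1.28] [ 0.4307 -0.1823  0.1076]
rel [ 7.2  -0.1   1.44] grasp pt [ 0.4293 -0.1811  0.1154] tilt [ 0.179 -0.142] jaw [-0.596 -0.803  0.008]
```

View pics/w7.png

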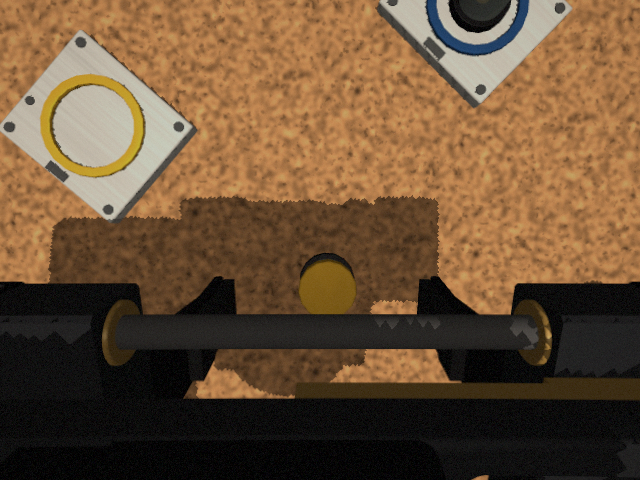

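Yellow cap is centred between the jaws at (327,288). Going down and gripping.

```bash
python3 -m inch '[[[2.4,0,0.6,0,1],[2.8,0,0.5,0,0.8],[1.7,0,0.3,0,0.7]]]'; python3 -c "
from h import *
rel(.431,-.1825,.042)"
```

```text
time: 20.02
position: [0.4375, -0.1875, 0.04]
tool_rot: [0.748, -0.25, -0.585, -0.19]
ft_force: [0.1, -0.1, -0.3]
grip_width: 0.0802
rel [ 0.4  -0.01  0.75] grasp pt [ 0.436  -0.1863  0.0477] tilt [ 0.192 -0.151] jaw [-0.596 -0.803  0.007]
```

```bash
python3 -m inch '[[[0.4,0,0.7,0,0.3],[0.1,0,0.3,0,0.3],[0,0,0.1,0,0.3],[0,0,0,0,0.3],[0,0,0,0,0.3],[0,0,0,0,0.3],[0,0,0,0,0.3]]]' 20; python3 -c "
from h import *
rel(.431,-.1825,.042);rel(.6133,-.1186,.12)"
```

```text
time: 20.6
position: [0.4368, -0.1876, 0.0311]
tool_rot: [0.751, -0.251, -0.581, -0.189]
ft_force: [0.5, -0.9, -1.2]
grip_width: 0.0352
rel [-0.45 -0.05  0.47] grasp pt [ 0.4352 -0.1863  0.0388] tilt [ 0.199 -0.157] jaw [-0.596 -0.803  0.008]
rel [ -5.36 -16.   -12.01] grasp pt [ 0.4352 -0.1863  0.0388] tilt [ 0.199 -0.157] jaw [-0.596 -0.803  0.008]
```

```bash
python3 -m inch '[[[-1,0,0,0,0.3],[-2.5,0,0,0,0.3],[-3.5,0,0,0,0.3],[-2,-2,-1.5,0,0.3],[-0.5,-3,-2.4,0,0.3],[0,-3,-2.4,0,0.3],[0,-3,-2.4,0,0.3]]]'; python3 -c "
from h import *
rel(.617,-.1225,.12)"
```

```text
time: 21.18
position: [0.5456, -0.1326, 0.149]
tool_rot: [0.746, -0.254, -0.584, -0.194]
ft_force: [1.4, -0.4, -1.3]
grip_width: 0.0345
rel [ 4.8  -5.14 -4.23] grasp pt [ 0.5441 -0.1313  0.1567] tilt [ 0.188 -0.152] jaw [-0.605 -0.796  0.007]
```

```bash
python3 -m inch '[[[1.5,-2,-2,0,0.3],[1.5,-1.5,-1.2,0,0.3],[0.8,-0.7,-0.5,0,0.3],[0,0,0,0,0.3],[0,0,0,0,0.3]]]'; python3 -c "
from h import *
rel(.617,-.1225,.12)
look('yellow',(320,200),150,.016,name='w8',s=150);rel(.617,-.1225,.051)"
```

```text
time: 21.6
position: [0.6214, -0.1235, 0.1281]
tool_rot: [0.754, -0.25, -0.577, -0.192]
ft_force: [-0.7, -1.1, -1.0]
grip_width: 0.0345
rel [1.48 0.18 0.61] grasp pt [ 0.6197 -0.1223  0.1358] tilt [ 0.21  -0.156] jaw [-0.599 -0.801 -0.   ]
yellow [326.1 303.7] [73, 26, 1216] [ 0.6073 -0.1127  0.016 ] rel tool [10.37 -0.05  4.62] [ 0.621  -0.1236  0.1281]
rel [8.14 0.15 2.39] grasp pt [ 0.6193 -0.1224  0.1359] tilt [ 0.21  -0.156] jaw [-0.599 -0.801 -0.   ]
```

View pics/w8.png

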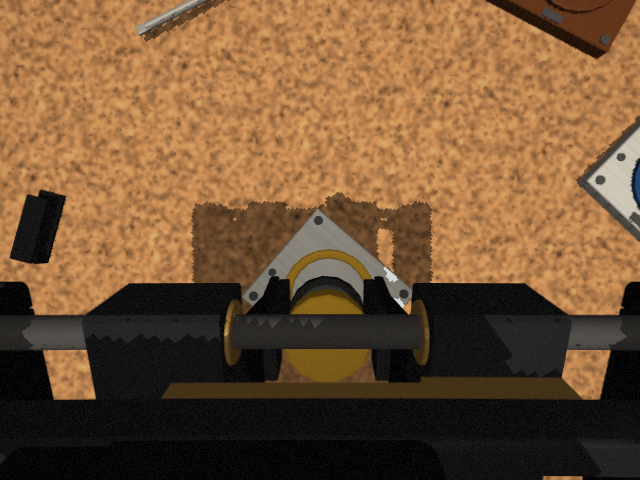

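The yellow ring's top edge is at (328,250), so its centre is about (328,294), in line with the holder.

```bash
python3 -c "
from h import *
i=camera_info('wrist');a=plane(i,(328,250),.016);print(a, a+.035*np.array([-.8,.6,0]))"; python3 -m inch '[[[2,0,0.6,0,0.3],[2.5,0,0.7,0,0.3],[1.2,0.1,0.4,0,0.3],[0.5,0,0.1,0,0.3]]]'; python3 -c "
from h import *
rel(.617,-.1225,.051)"
```

```text
[ 0.63825694 -0.13809539  0.016     ] [ 0.61025694 -0.11709539  0.016     ]
time: 21.98
position: [0.6168, -0.1251, 0.0663]
tool_rot: [0.754, -0.252, -0.575, -0.192]
ft_force: [-0.5, 0.8, -0.2]
grip_width: 0.0348
rel [ 2.24 -0.22  0.54] grasp pt [ 0.6151 -0.1239  0.074 ] tilt [ 0.212 -0.158] jaw [-0.601 -0.799 -0.001]
```

```bash
python3 -m inch '[[[0.8,-0.2,0.4,0,0.3],[0.6,-0.1,0.2,0,0.3],[0.2,0,0,0,0.3]]]'; python3 -c "
from h import *
rel(.616,-.122,.051)"
```

```text
time: 22.23
position: [0.6147, -0.1222, 0.0487]
tool_rot: [0.753, -0.253, -0.576, -0.193]
ft_force: [0.2, -0.1, -0.8]
grip_width: 0.0349
rel [ 0.6  -0.1  -0.15] grasp pt [ 0.613  -0.121   0.0564] tilt [ 0.21  -0.158] jaw [-0.603 -0.798 -0.   ]
```

```bash
python3 -m inch '[[[0.3,-0.1,-0.1,0,0.3],[0.2,0,0,0,0.3],[0.1,0,0,0,0.3]]]'; python3 -c "
from h import *
rel(.616,-.122,.051)"
```

```text
time: 22.48
position: [0.6182, -0.1233, 0.0439]
tool_rot: [0.754, -0.253, -0.575, -0.193]
ft_force: [0.1, 0.3, -0.9]
grip_width: 0.0348
rel [0.05 0.03 0.05] grasp pt [ 0.6165 -0.122   0.0516] tilt [ 0.211 -0.159] jaw [-0.603 -0.798 -0.001]
```

```bash
python3 -m inch '[[[0.15,0,0.05,0,0.3],[0.1,0,0.05,0,0.3]]]'; python3 -c "
from h import *
rel(.616,-.122,.051)"
```

```text
time: 22.65
position: [0.6194, -0.1238, 0.0431]
tool_rot: [0.755, -0.253, -0.573, -0.193]
ft_force: [-4.6, 0.4, 9.7]
grip_width: 0.0351
rel [-0.06  0.06  0.15] grasp pt [ 0.6176 -0.1225  0.0508] tilt [ 0.215 -0.16 ] jaw [-0.602 -0.798 -0.001]
```

Contact at 10 N. I'll release and back off.

```bash
python3 -m inch '[[[-0.15,0,0,0,0.8],[0,0,0,0,0.8],[0,0,0,0,0.8],[-0.5,0,0,0,0.8],[-2,0,-0.4,0,0.8],[-3,0,-0.6,0,0.8],[-3.5,0,-0.6,0,1],[-2,0,0,0,1]]]' 
python3 -c "
from h import *
look('yellow',(320,290),110,.05,name='w9',s=150)
rel(.4544,.2018,.12)"
```

```text
time: 23.32
position: [0.6059, -0.1146, 0.1549]
tool_rot: [0.753, -0.252, -0.577, -0.193]
ft_force: [1.2, 0.1, 0.2]
grip_width: 0.0755
yellow [324.7 271.1] [50, 51, 1807] [ 0.6122 -0.118   0.05  ] rel tool [10.59 -0.05  2.18] [ 0.6064 -0.1142  0.1579]
rel [ -3.76 -16.08  31.06] grasp pt [ 0.6047 -0.113   0.1656] tilt [ 0.211 -0.159] jaw [-0.602 -0.798 -0.001]
```

View pics/w9.png

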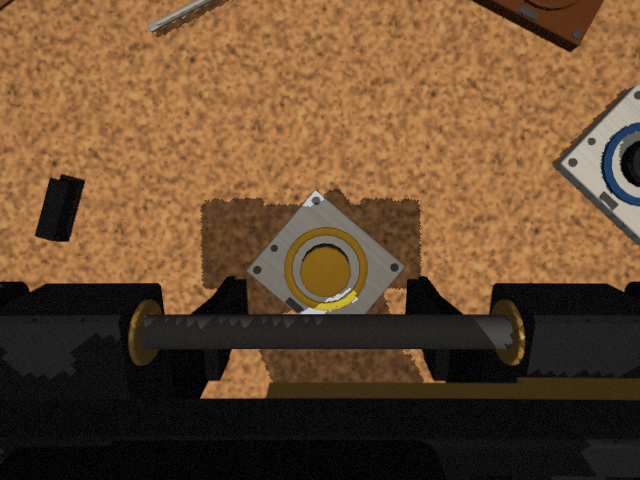

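Yellow is centred, with cap and ring at (325,270). Last is red.

```bash
python3 -m inch '[[[-0.3,-1,2,0,1],[-0.4,-1.8,3.4,0,1],[-0.4,-1.8,3.5,0,1],[-0.4,-1.8,3.5,0,1],[-0.4,-1.8,3.5,0,1],[-0.4,-1.8,3.5,0,1],[-0.4,-1.8,3.5,0,1],[-0.4,-1.8,3.5,0,1]]]'; python3 -c "
from h import *
rel(.4544,.2018,.12)"
```

```text
time: 24.03
position: [0.486, 0.1534, 0.1219]
tool_rot: [0.76, -0.257, -0.562, -0.199]
ft_force: [1.3, -0.7, -0.0]
grip_width: 0.0871
rel [-0.57 -1.88  5.3 ] grasp pt [0.4841 0.1547 0.1296] tilt [ 0.236 -0.166] jaw [-0.614 -0.789 -0.014]
```

```bash
python3 -m inch '[[[-0.6,-1,2.5,0,1],[-0.5,-0.5,1.5,0,1],[0,0,0.3,0,1],[0,0,0,0,1]]]'; python3 -c "
from h import *
rel(.4544,.2018,.042)
look('red',(330,290),130,.05,name='w10');rel(.4544,.2018,.042)"
```

```text
time: 24.37
position: [0.4576, 0.1958, 0.1244]
tool_rot: [0.757, -0.245, -0.574, -0.193]
ft_force: [-0.1, 0.5, 0.6]
grip_width: 0.087
rel [ 8.58 -0.2   2.78] grasp pt [0.4559 0.197  0.1321] tilt [ 0.221 -0.149] jaw [-0.593 -0.805 -0.011]
red [321.3 295.3] [55, 43, 1912] [0.4556 0.2024 0.05  ] rel tool [ 7.02 -0.33  2.57] [0.458  0.1955 0.1244]
rel [ 8.57 -0.2   2.84] grasp pt [0.4562 0.1967 0.1321] tilt [ 0.221 -0.149] jaw [-0.594 -0.805 -0.011]
```

View pics/w10.png

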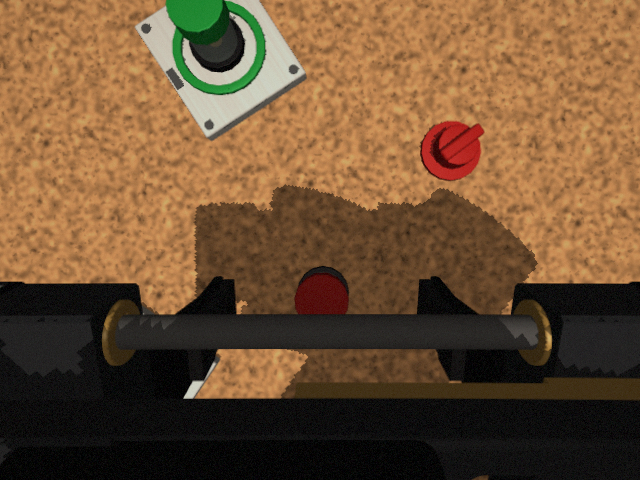

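The red cap is at (321,297), between the jaws and partly hidden by the rod. The knob at (452,150) is well clear. I'll descend.

```bash
python3 -m inch '[[[2.5,-0.2,0.9,0,1],[3,0,1,0,0.85],[2,0,0.7,0,0.75]]]'; python3 -c "
from h import *
rel(.4547,.202,.042)"
```

```text
time: 24.67
position: [0.4718, 0.1931, 0.0604]
tool_rot: [0.75, -0.232, -0.587, -0.199]
ft_force: [-0.4, -0.3, -0.2]
grip_width: 0.0801
rel [2.14 0.32 2.29] grasp pt [0.4702 0.194  0.0682] tilt [ 0.204 -0.115] jaw [-0.582 -0.813 -0.026]
```

```bash
python3 -m inch '[[[0.8,0.2,1.6,0,0.75],[0.8,0.1,0.9,0,0.75],[0.4,0,0.2,0,0.7]]]'; python3 -c "
from h import *
rel(.4547,.202,.042)"
```

```text
time: 24.92
position: [0.4603, 0.197, 0.0385]
tool_rot: [0.742, -0.229, -0.597, -0.202]
ft_force: [0.4, 0.4, 0.0]
grip_width: 0.0651
rel [ 0.31 -0.09  0.66] grasp pt [0.4589 0.1978 0.0464] tilt [ 0.182 -0.098] jaw [-0.581 -0.813 -0.027]
```

```bash
python3 -m inch '[[[0.3,-0.1,0.6,0,0.5],[0.1,0,0.2,0,0.3],[0,0,0,0,0.3],[0,0,0,0,0.3],[0,0,0,0,0.3],[0,0,0,0,0.3]]]' 20; python3 -c "
from h import *
rel(.4547,.202,.042);rel(.492,.358,.12)"
```

```text
time: 25.42
position: [0.4575, 0.2017, 0.0364]
tool_rot: [0.741, -0.227, -0.599, -0.204]
ft_force: [-0.5, 0.4, -0.6]
grip_width: 0.0353
rel [0.2  0.12 0.12] grasp pt [0.456  0.2025 0.0442] tilt [ 0.18  -0.093] jaw [-0.58  -0.814 -0.03 ]
rel [ -8.21 -14.98   4.54] grasp pt [0.456  0.2025 0.0442] tilt [ 0.18  -0.093] jaw [-0.58  -0.814 -0.03 ]
```

```bash
python3 -m inch '[[[-1,0,0,0,0.3],[-2.5,0,0,0,0.3],[-3.2,0,0,0,0.3],[-1.5,-2,0.6,0,0.3],[0,-3,0.9,0,0.3],[0,-3.2,1,0,0.3],[0,-3.2,1,0,0.3],[0,-2,0.6,0,0.3]]]'; python3 -c "
from h import *
rel(.493,.3585,.12)"
```

```text
time: 26.08
position: [0.4846, 0.3419, 0.1231]
tool_rot: [0.736, -0.225, -0.604, -0.204]
ft_force: [0.4, -0.3, -0.4]
grip_width: 0.0356
rel [ 1.1  -1.82  0.34] grasp pt [0.4833 0.3426 0.131 ] tilt [ 0.168 -0.085] jaw [-0.579 -0.815 -0.028]
```

```bash
python3 -m inch '[[[0.2,-1,0.2,0,0.3],[0.3,-0.5,0.1,0,0.3],[0,0,0,0,0.3]]]'; python3 -c "
from h import *
look('red',(320,250),150,.016,name='w11');rel(.493,.3585,.056)
print(camera_info('wrist')['tvec'])"
```

```text
time: 26.33
position: [0.4947, 0.3613, 0.1221]
tool_rot: [0.738, -0.219, -0.605, -0.205]
ft_force: [0.8, 0.6, 0.4]
grip_width: 0.0352
red [326.3 300. ] [79, 34, 2037] [0.4784 0.3776 0.016 ] rel tool [10.02 -0.09  4.19] [0.4942 0.3607 0.1221]
rel [7.29 0.49 1.19] grasp pt [0.4928 0.3613 0.13  ] tilt [ 0.172 -0.076] jaw [-0.572 -0.82  -0.037]
[0.58299131 0.21851813 0.28106679]
```

View pics/w11.png

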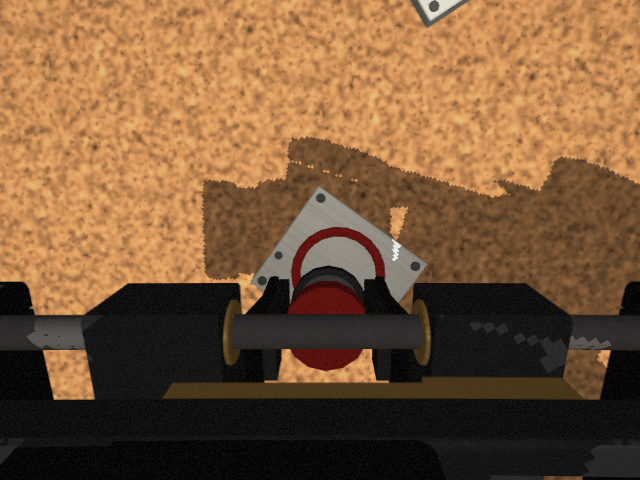

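The red ring spans columns 292–385 with its top at row 228, so the centre is about (338,274).

```bash
python3 -c "
from h import *
print(plane(camera_info('wrist'),(338,274),.016))"
python3 -m inch '[[[2,0.3,0.4,0,0.3],[2,0.2,0.4,0,0.3],[1.2,0,0.3,0,0.3],[0.4,0,0.1,0,0.3]]]'; python3 -c "
from h import *
rel(.4935,.3585,.056)"
```

```text
[0.48887129 0.3587478  0.016     ]
time: 26.72
position: [0.4931, 0.3532, 0.0675]
tool_rot: [0.735, -0.216, -0.61, -0.205]
ft_force: [-0.1, 0.5, -0.5]
grip_width: 0.0353
rel [ 1.9  -0.42  0.46] grasp pt [0.4918 0.3537 0.0754] tilt [ 0.163 -0.067] jaw [-0.567 -0.823 -0.038]
```

```bash
python3 -m inch '[[[0.7,-0.4,0.4,0,0.3],[0.5,-0.1,0.2,0,0.3],[0.2,0,0,0,0.3]]]'; python3 -c "
from h import *
rel(.4923,.3585,.056)"
```

```text
time: 26.97
position: [0.494, 0.3571, 0.0523]
tool_rot: [0.732, -0.215, -0.613, -0.205]
ft_force: [0.1, -0.2, -1.2]
grip_width: 0.0351
rel [ 0.4  -0.04  0.15] grasp pt [0.4927 0.3576 0.0602] tilt [ 0.156 -0.064] jaw [-0.566 -0.824 -0.036]
```

```bash
python3 -m inch '[[[0.25,0,0.1,0,0.3],[0.15,0,0.1,0,0.3],[0.1,0,0,0,0.3]]]'; python3 -c "
from h import *
rel(.4923,.3585,.056)"
```

```text
time: 27.22
position: [0.494, 0.3581, 0.048]
tool_rot: [0.732, -0.214, -0.613, -0.205]
ft_force: [-4.2, 1.1, 9.9]
grip_width: 0.0354
rel [-0.02  0.03  0.03] grasp pt [0.4927 0.3586 0.0559] tilt [ 0.156 -0.062] jaw [-0.565 -0.824 -0.038]
```

In contact at 10 N and on target. I'll release, move clear and check everything.

```bash
python3 -m inch '[[[-0.1,0,0,0,0.8],[0,0,0,0,0.8],[0,0,0,0,0.8],[-0.5,0,0,0,0.8],[-2,0,-0.4,0,0.8],[-3,0,-0.6,0,0.8],[-3.5,0,-0.6,0,0.8],[-3,0,0,0,0.8]]]' 
python3 - <<'E'
from h import *
p,r=look('red',(320,280),120,.062,name='w12')
T,S=camera('top'),camera('scene'); it,js=camera_info('top'),camera_info('scene')
cv2.imwrite('pics/s2.png',S[:,:,::-1]);cv2.imwrite('pics/t2.png',T[:,:,::-1])
E
```

```text
time: 27.88
position: [0.4852, 0.3548, 0.1692]
tool_rot: [0.729, -0.217, -0.617, -0.201]
ft_force: [0.8, 1.2, 0.9]
grip_width: 0.0687
red [323.7 254.5] [80, 80, 3337] [0.4947 0.3541 0.062 ] rel tool [11.3   0.22  1.06] [0.4871 0.3571 0.1753]
```

View pics/w12.png

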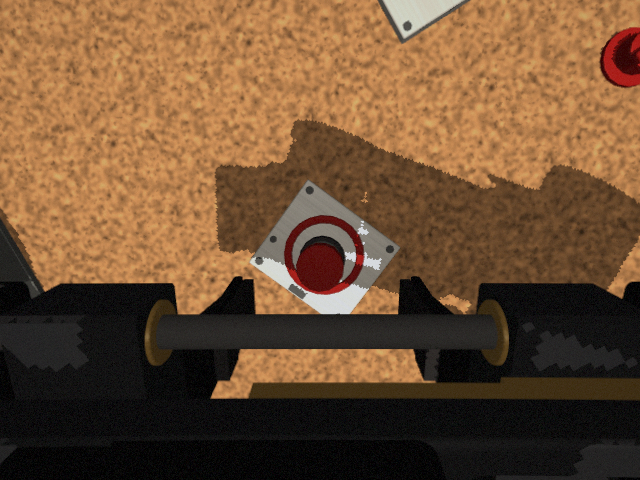

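View pics/s2.png

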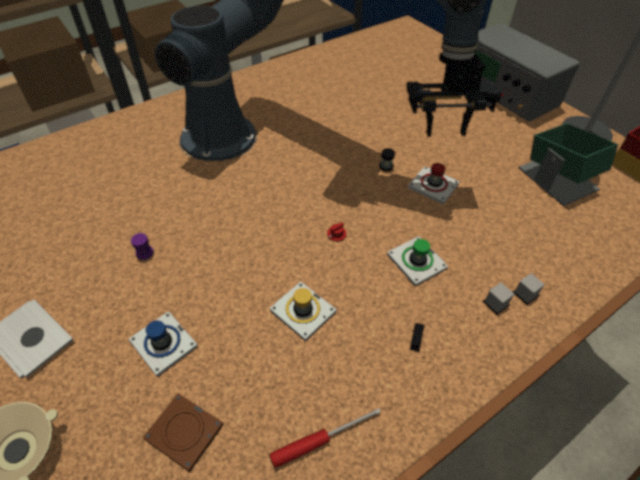

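Everything stands upright in its own collar. The black holder (388,158) and the knob (337,231) are where they started. Last, I'll compare cap centres with collar centres numerically.

```bash
python3 - <<'E'
from h import *
def disc(im,c,xy,r,k):
    m=mask(im,c,80); w=np.zeros_like(m); cv2.circle(w,xy,r,255,-1)
    m=cv2.morphologyEx(m&w,cv2.MORPH_OPEN,cv2.getStructuringElement(cv2.MORPH_ELLIPSE,(k,k)))
    p=cv2.findNonZero(m); return None if p is None else np.array(cv2.minEnclosingCircle(p)[0]),len(p) if p is not None else 0
im=cv2.imread('pics/w12.png')[:,:,::-1].copy(); i=camera_info('wrist')
d,n=disc(im,'red',(322,262),45,21); print('wrist red cap',d,n,plane(i,d,.062),'collar',plane(i,(323.7,254.5),.016))
T=cv2.imread('pics/t2.png')[:,:,::-1].copy(); it=camera_info('top')
C={'red':[(195,228),(.4915,.358)],'yellow':[(367,186),(.6133,-.1186)],'green':[(269,173),(.6484,.1566)],'blue':[(462,218),(.5234,-.3793)]}
for c,(xy,g) in C.items():
    d,n=disc(T,c,xy,16,7)
    if n: p=plane(it,d,.062); print(c,d.round(1),n,p.round(4),'off mm',((p[:2]-g)*1000).round(1))
    else: print(c,'none')
E
```

```text
wrist red cap [318.6000061 269.       ] 2026 [0.48912607 0.36530952 0.062     ] collar [0.49152578 0.36127075 0.016     ]
red none
yellow [369.5 181.5] 173 [ 0.6162 -0.1225  0.062 ] off mm [ 2.9 -3.9]
green [266. 168.] 166 [0.6513 0.1573 0.062 ] off mm [2.9 0.7]
blue [466.2 216.1] 159 [ 0.5243 -0.3812  0.062 ] off mm [ 0.9 -1.9]
```

```bash
python3 -m inch '[[[-3,0,0,0,0.8],[-3,0,0,0,0.8],[-1,2,0,0,0.8],[0,3.5,0,0,0.8],[0,3.5,0,0,0.8],[0,3.5,0,0,0.8],[0,3.5,0,0,0.8],[0,2,0,0,0.8]]]';python3 -m inch '[[[0,0,0,0,0.8],[0,0,0,0,0.8],[0,0,0,0,0.8],[0,0,0,0,0.8]]]'
python3 - <<'E'
from h import *
T=camera('top'); S=camera('scene'); it=camera_info('top');js=camera_info('scene')
def disc(im,c,xy,r,k):
    m=mask(im,c,80); w=np.zeros_like(m); cv2.circle(w,xy,r,255,-1)
    m=cv2.morphologyEx(m&w,cv2.MORPH_OPEN,cv2.getStructuringElement(cv2.MORPH_ELLIPSE,(k,k)))
    p=cv2.findNonZero(m); return cv2.minEnclosingCircle(p)[0] if p is not None else None
d=disc(T,'red',(195,228),16,7); print(d); 
if d: print(plane(it,d,.062))
a,s=blob(S,'red',(437,169),9,80); 
if d: print('tri',tri(ray(it,d),ray(js,a)),a,s)
E
```

```text
time: 28.7
position: [0.3686, 0.2087, 0.2291]
tool_rot: [0.729, -0.215, -0.619, -0.199]
ft_force: [-0.3, -1.0, -0.3]
grip_width: 0.0697
time: 29.03
position: [0.364, 0.2057, 0.2261]
tool_rot: [0.726, -0.218, -0.621, -0.198]
ft_force: [-0.4, 0.3, 0.0]
grip_width: 0.0696
(188.92149353027344, 226.4256134033203)
[0.49072691 0.3621457  0.062     ]
tri (array([0.48949895, 0.36187054, 0.05294195]), np.float64(0.00648423402522889)) [437.13548387 169.81075269] [429, 163, 16, 15, 152]
```

Red is about 4 mm off its collar's centre, inside the 10 mm limit. Handing in.

```bash
python3 -c "
from rig import robot
print(robot.hand_in())"
```

```text
the job is handed in; nothing more can be done
None
```

I picked up the green, blue, yellow and red holders in turn, set each in the collar of its own colour, and handed the job in at about 29 s of the 93 s allowed. Each was lowered until the wrist felt 6–10 N of contact, and none tipped or fell in the pictures I took.

- **Position:** measured from the top camera, the cap centres are off their collar centres by about 3 mm (green), 2 mm (blue), 5 mm (yellow) and 4 mm (red). The limit is 10 mm.
- **Standing upright:** in the last scene picture all four stand upright in their collars. I judged this by eye and did not measure the tilt or the foot height on the plate.
- **Left alone:** in that picture the black holder and the red knob look unmoved; I did not measure them again. The arm ended clear of everything, at about 0.23 m height.
- **Checks that disagreed:**
  - For yellow, a close wrist picture showed it centred to within about 1 mm, against 5 mm from the top camera.
  - A two-camera fix on the red cap missed by 6 mm, probably because the scene-camera view was poor, so I relied on the top and wrist views there.
- **Tool lean:** the tool drifted to a lean of up to about 0.29 rad. For yellow and red I turned the jaws so the lean lay in the plane of the pads, and it did not disturb the grips.

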